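# Lock the bayonet filler cap onto an alloy header tank

### The arm

A 7-joint arm with a two-finger parallel gripper is mounted at the origin on the work surface. World frame = base frame: x ahead of the robot, y to its left, z up, the work surface at z = 0. Lengths are in m, angles in rad, forces in N, time in s.
With the tool pointing down it reaches from about 0.4 to 0.85 m from the base axis. Payload 4.4 kg.
Tool frame: the origin (TCP) lies between the finger pads; the fingertips stand 11 mm ahead of it and the grasp point (between the pads) lies 8 mm behind it; z points along the fingers, y is the line along which they close (so a half turn about z gives the same grasp; the last joint's range is limited). The gripper opens to 94 mm and grips with 3 to 60 N. Pads are 16 mm wide; open, the fingers measure 119 mm over their backs; the gripper's body (75 mm by 177 mm) begins 78 mm behind the grasp point.
Start: joints at [-1.237, 0.628, 0.038, 1.517, -0.027, 0.996, -0.02], TCP at [0.253, 0.599, 0.216] pointing down, gripper open.
Joint ranges: [-3.06, 3.06], [-0.37, 2.12], [-1.25, 1.32], [0.18, 2.47], [-1.1, 4.24], [0.23, 1.98], [-2.94, 2.94]. Speed limits (rad/s): [2.57, 2.57, 3.14, 3.14, 3.14, 3.14, 3.14].

### API

Orientations are given as a rotation vector (axis times angle).
In Python, from bench import robot gives the robot as it stands. Calls block until the motion is done:
- robot.move_ptp(position, orientation): joint-space move of the TCP to a pose.
- robot.move_linear(position, frame=None, max_speed=0.15, contact_N=None): straight line of the TCP; frame=None keeps the orientation; max_speed is the mean speed in m/s. With contact_N (N) it stops when the force on the tool has changed by that much, and returns True; else False.
- robot.movej(angles): joint-space move.
- robot.gripper_to(opening, squeeze=None): finger opening in m; squeeze is the grip in N (None keeps the last); returns when the fingers have stopped.
- robot.hold(seconds).
- robot.ik(position, orientation): joint angles nearest the present ones, or None.
- robot.grab_frame(name): name is "scene" or "top" or "wrist"; returns a dict with "pixels" (480x640x3 uint8, red, green, blue), "camera_matrix" (3x3 intrinsics, pixels), "R" (3x3) and "t" (3): a world point X has camera coordinates R X + t. Camera axes: x right, y down, z forward; pixel columns grow to the right and rows downward; lengths in m; the calibration is good to about 2 mm. A picture is of the moment at which its call begins. There is no depth.
A pose or a line that the arm cannot do raises robot.Unreachable and nothing moves.
- robot.close_job(): hands the job in; it is judged then, once.
Readings, each from a call of its own:
- robot.read_time(): time.
- robot.read_q(): joint angles.
- robot.read_joint_vel(): joint speeds.
- robot.read_effort(): joint torques, N m.
- robot.read_tcp_pos(): TCP position.
- robot.read_tcp_rot(): TCP orientation.
- robot.read_contact_force(): force on the tool from outside, world axes, zero at the start.
- robot.read_torque(): the same for the moment, N m.
- robot.read_opening(): finger opening in m.
- robot.read_grip_force(): force on a finger pad.
Only numpy, scipy, OpenCV 4.12 (cv2) and the standard library are available. Lean on these libraries where they do the work, as an engineer would, in place of code of your own. Each camera call takes 0.05 s, during which the arm holds its last target. There are 200 camera calls.

### The job

Take the filler cap from the welding bench by its grip bar, line its two lugs up with the slots in the tank's filler neck, press it down gently against the spring and twist it clockwise (seen from above) to the stop. Let it spring up into its locking notches, so that it sits locked and level on the neck, and let go of it. Never force the cap against the neck, and do not disturb the other things on the bench.

Things in the scene. Friction and masses are not known exactly. Their poses are not given: they have to be found in the camera images.
- cap_mid (a point): The loose bare-metal filler cap, 66 mm tall, about 0.13 kg, standing foot down on the bench; this point is on its axis 33 mm above the foot, z up. A round plug with two lugs below, a disc 67 mm across from 28 to 34 mm above the foot, an upright grip bar on top. A half turn makes no difference.
- cap_bar (a point): Centre of the cap's grip bar, 50 mm above the foot. The bar spans 34 to 66 mm above the foot, is 52 mm long along x and 12 mm thick along y: grip it across y, with the fingertips kept clear of the disc below it.
- cap: The same cap; origin at the centre of its foot, axes as cap_mid. Plug: 27 mm across at the foot, tapering out to 33 mm at 10 mm up. Two opposite lugs, at 12 to 17 mm above the foot, stick out along x (in line with the grip bar), 48 mm over their tips, each 9 mm wide.
- tank: Welded aluminium header tank fixed to the bench, 150 mm (x) by 200 mm (y), 75 mm high, with a filler neck 64 mm across standing 45 mm above it, and a small brass fitting 24 mm high. Origin at the centre of the underside, z up. Never press the cap on tank or neck with more than 60 N: 5 to 15 N are enough.
- tank_mouth (a point): Centre of the filler neck's mouth at rim level, 120 mm above the bench; axes as the tank's. Flush with the rim is a steel bayonet ring, 36 mm round opening, two opposite slots about 12.5 mm wide. The slots lie near x, but the ring may be turned up to 19 degrees either way and this is NOT in the reported pose: look, or feel for them.
- tank_ring (a point): On the neck's axis 12 mm below the mouth. With the cap's foot here, lugs not in line with the slots rest on the ring's top and slide round on it till they find the slots (about 5 degrees of play). Foot 25 mm or more below the mouth: lugs are under the bridge, free to turn clockwise. At 28 mm the disc meets the rim (hard).
- tank_spring (a point): On the neck's axis 13 mm below the mouth: top of a spring plunger inside, which pushes the cap's foot up with 1 N at first and 0.5 N more for each mm. Let go before the stop, the cap stays low under the bridge or pops up in the slots.
- tank_lock (a point): On the neck's axis 21 mm below the mouth: where the foot of the locked cap lies. The hard stop is 60 degrees clockwise (from above) of the slots; anticlockwise is blocked. Let up at the stop, the cap rises by spring into the notches till its foot is here (cap_mid 12 mm above the mouth).
- spray_can: Bystander: grey upright can, 52 mm across, 120 mm tall. Origin at the underside.
- offcut: Bystander: upright offcut of aluminium box section, 50 x 50 mm, 90 mm tall. Origin at the underside.
- wire_brush: Bystander: brush lying flat beyond the other things. Origin at its underside.

How it is judged:
By the outcome, as a careful person would: the job done as asked, in the order asked, and still so for the second after the job is handed in, with the robot touching nothing.
It also fails if it takes over 72 s, if anything falls off the work surface, if the arm or the gripper's body presses on something with over 40 N, if the wrist force passes 120 N, or if a joint passes its speed limit or range.

## Working session

There is one attempt and no reset: what is moved stays moved. The work goes in short steps, each a Python script; the robot and the scene stay as the last script left them, time stands still between calls to the robot, and variables do not carry over. Pictures are saved under pics/ and viewed, at most 10 in all, crops included, and the job is handed in when it is done.

```bash
mkdir -p pics; ls
cat > h.py <<'E'
import numpy as np, cv2
from scipy.spatial.transform import Rotation as Ro
from bench import robot
def grab(name, f=None):
    d=robot.grab_frame(name)
    if f: cv2.imwrite('pics/'+f, cv2.cvtColor(d['pixels'],cv2.COLOR_RGB2BGR))
    return d
def ray(d,uv,z):
    K,R,t=d['camera_matrix'],np.array(d['R']),np.array(d['t'])
    r=R.T@np.linalg.inv(K)@np.array([uv[0],uv[1],1.]); c=-R.T@t
    return c+r*(z-c[2])/r[2]
def proj(d,X):
    p=np.array(d['camera_matrix'])@(np.array(d['R'])@np.array(X)+d['t']); return p[:2]/p[2]
def down(yaw): # tool z down, tool y at world angle yaw+... : x axis at yaw
    c,s=np.cos(yaw),np.sin(yaw)
    return Ro.from_matrix(np.array([[c,s,0],[s,-c,0],[0,0,-1]])).as_rotvec()
E
python3 - <<'E'
from h import *
for n in ['scene','top','wrist']:
    d=grab(n,n+'0.png'); R,t=np.array(d['R']),np.array(d['t']); print(n,-R.T@t,R[2],d['camera_matrix'][0][0])
print(robot.read_tcp_rot(),robot.read_time(),robot.read_contact_force())
a=cv2.imread('pics/scene0.png');b=cv2.imread('pics/top0.png')
E
```

```text
pics
scene [ 0.96030386 -0.4341782   0.446638  ] [-0.60480451  0.6068659  -0.51567944] 439.7123950666897
top [ 0.48379744 -0.04033875  1.0592543 ] [ 0.08272535  0.02128996 -0.99634495] 562.6155492783879
wrist [0.17551337 0.63143966 0.38469345] [ 0.26110128 -0.11284024 -0.95869349] 424.07762123390165
[-6.23727439e-01 -3.07876278e+00  2.18553384e-03] 0.15 [-0.04853653  0.70025763  0.14437461]
```

View pics/top0.png

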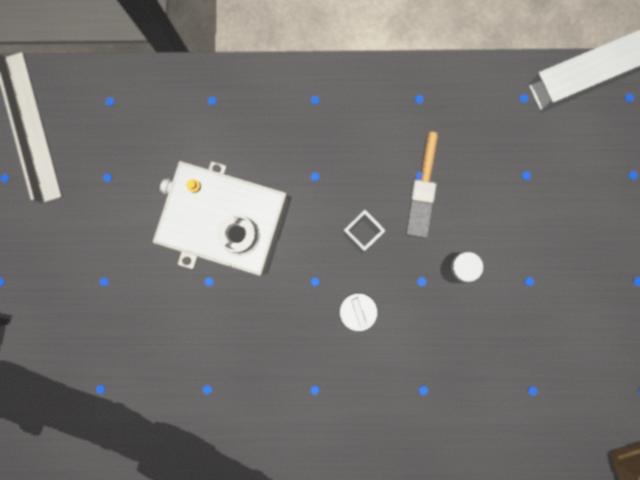

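View pics/scene0.png

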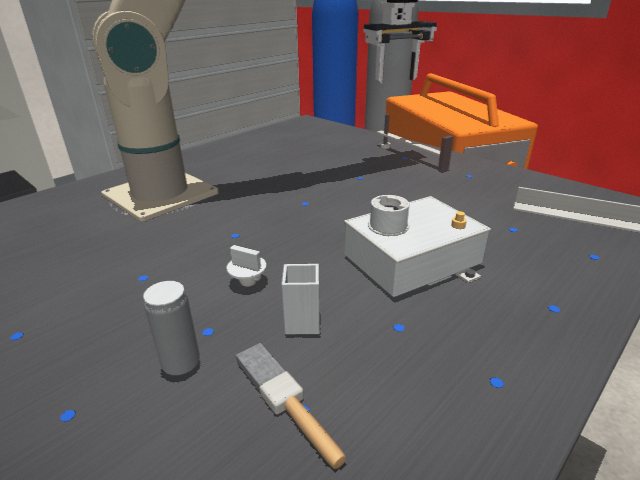

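The top view shows the cap at about (359,312), with its bar running roughly (354,300) to (365,325). The neck is at about (238,235), the offcut at (364,230) and the can at (467,267). Next I'll enlarge the cap and the neck.

Run:
```python
from h import *
d=grab('top'); im=cv2.cvtColor(d['pixels'],cv2.COLOR_RGB2BGR); g=cv2.cvtColor(im,cv2.COLOR_BGR2GRAY)
s=im[286:340,330:390]; n=im[205:259,208:268]
cl=lambda x:cv2.resize(x,None,fx=6.5,fy=6.5,interpolation=cv2.INTER_CUBIC)
cv2.imwrite('pics/crop1.png',np.hstack([cl(s),cl(n)]))
m=(g>150).astype(np.uint8)
for c in cv2.findContours(m,cv2.RETR_EXTERNAL,cv2.CHAIN_APPROX_NONE)[0]:
    if cv2.contourArea(c)>300:
        (u,v),r=cv2.minEnclosingCircle(c); M=cv2.moments(c); cen=(M['m10']/M['m00'],M['m01']/M['m00'])
        print(np.round(cen,1),cv2.contourArea(c),round(r,1),cv2.minAreaRect(c),ray(d,cen,.034).round(4),ray(d,cen,.09).round(4),ray(d,cen,.075).round(4))
```

```text
[358.2 312. ] 1098.5 19.2 ((358.5, 312.0), (38.0, 37.0), 90.0) [ 0.4435 -0.0803  0.034 ] [ 0.4457 -0.0781  0.09  ] [ 0.4451 -0.0787  0.075 ]
[467.9 266.4] 686.0 15.3 ((468.0, 266.5), (29.0, 30.0), 90.0) [ 0.5257 -0.2793  0.034 ] [ 0.5234 -0.2662  0.09  ] [ 0.524  -0.2697  0.075 ]
[364.4 229.7] 885.0 20.1 ((364.5000305175781, 230.0000457763672), (30.405588150024414, 30.40559196472168), 45.0) [ 0.593  -0.0924  0.034 ] [ 0.5871 -0.0896  0.09  ] [ 0.5887 -0.0903  0.075 ]
[217.8 217.5] 10183.0 70.4 ((213.76629638671875, 218.53091430664062), (123.17034149169922, 109.63477325439453), 17.241458892822266) [0.6162 0.1774 0.034 ] [0.609  0.1655 0.09  ] [0.6109 0.1687 0.075 ]
[423.3 193.4] 1357.5 51.9 ((424.9306335449219, 182.95086669921875), (22.504465103149414, 103.77903747558594), 8.746162414550781) [ 0.6599 -0.2006  0.034 ] [ 0.6502 -0.1919  0.09  ] [ 0.6528 -0.1942  0.075 ]
[ 16.2 140.3] 313.5 64.5 ((15.190868377685547, 136.71575927734375), (129.02456665039062, 3.6072769165039062), 75.0685806274414) [0.7634 0.5603 0.034 ] [0.7482 0.5275 0.09  ] [0.7523 0.5362 0.075 ]
[ 33.1 127. ] 2490.5 75.7 ((32.75103759765625, 126.43241882324219), (150.89605712890625, 18.012449264526367), 74.93151092529297) [0.7887 0.5293 0.034 ] [0.7721 0.4982 0.09  ] [0.7765 0.5065 0.075 ]
[445.4  30.2] 23649.0 213.5 ((427.0, 50.5), (101.0, 424.0), 90.0) [ 0.9696 -0.2465  0.034 ] [ 0.9431 -0.2352  0.09  ] [ 0.9502 -0.2382  0.075 ]
```

View pics/crop1.png

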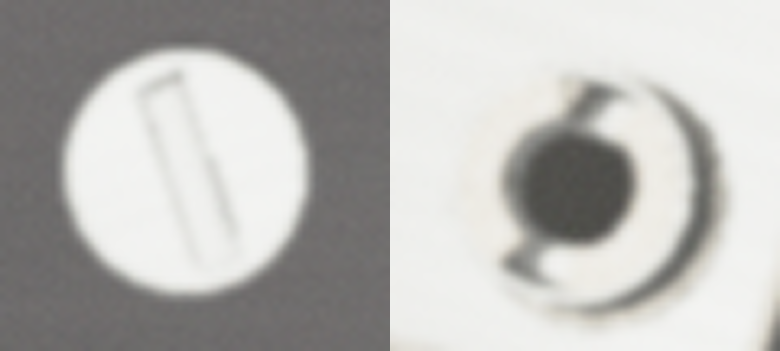

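```bash
cat > look.py <<'E'
from h import *
d=grab('top')
px=lambda x,y,ox,oy:(x/6.5+ox,y/6.5+oy)
a=ray(d,px(162,83,330,286),.066);b=ray(d,px(222,262,330,286),.066)
yb=np.arctan2(*(a-b)[1::-1])
m=ray(d,px(185,185,208,205),.12)
s1=ray(d,px(207,100,208,205),.12);s2=ray(d,px(132,263,208,205),.12)
cap=ray(d,(358.5,312),.034)
print('bar',np.degrees(yb),(a+b)/2,cap,'mouth',m,'slot',np.degrees(np.arctan2(*(s1-s2)[1::-1])),(s1+s2)/2)
def look(p,yaw,z,f):
    o=p[:2]-.084*np.array([np.cos(yaw),np.sin(yaw)])
    robot.move_ptp([*o,z],down(yaw)); robot.hold(.3)
    w=grab('wrist',f); print(robot.read_tcp_pos(),proj(w,p),robot.read_q().round(2),robot.read_time())
    np.savez('pics/'+f[:-4],**{k:np.array(v) for k,v in w.items()})
look(m,np.radians(155),.21,'w_neck.png')
look(cap,yb+np.pi,.16,'w_cap.png')
A=cv2.imread('pics/w_neck.png');B=cv2.imread('pics/w_cap.png')
cv2.imwrite('pics/both.png',cv2.resize(np.hstack([A,B]),(800,300)))
E
python3 look.py
```

```text
bar 18.370797181016894 [ 0.44380533 -0.08134219  0.066     ] [ 0.4434282  -0.08081044  0.034     ] mouth [0.57795941 0.12716655 0.12      ] slot -24.06517944069593 [0.57891342 0.13119253 0.12      ]
[0.65404063 0.09199434 0.21002267] [317.21187777 116.50759336] [-0.26  0.65  0.13  1.49 -0.1   1.    1.03] 2.9083
[ 0.52364598 -0.0536332   0.15996672] [316.24734261 113.9757298 ] [ 0.1   0.53 -0.07  1.92  0.05  0.69  1.89] 4.0917
```

Run:
```python
import cv2,numpy as np
A=cv2.imread('pics/w_neck.png')[20:220,215:415];B=cv2.imread('pics/w_cap.png')[10:230,215:415]
cv2.imwrite('pics/both2.png',np.hstack([cv2.resize(A,(400,400)),cv2.resize(B,(400,440))[:400]]))
```

```text
(no output)
```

View pics/both2.png

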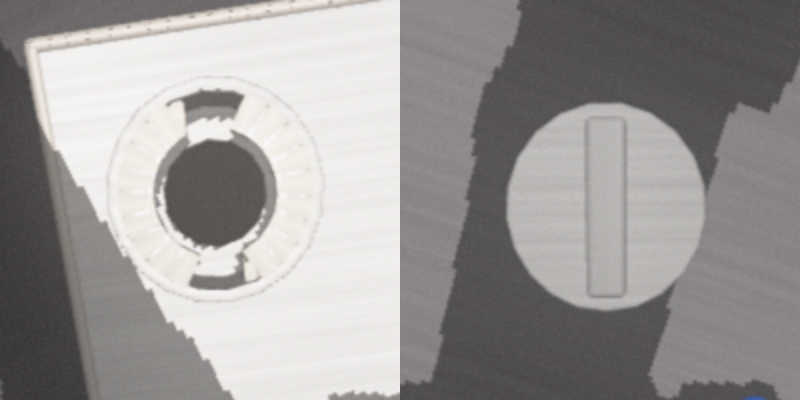

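The left crop shows the neck rim spanning x 108–324 and y 75–302. The slot centres are near (210,97) and (220,283). The right crop shows the bar at x 586–626 and y 117–297, upright in the image, so the tool is already in line with it. Next I'll compute positions, pick the cap and go above the neck.

```bash
cat > pick.py <<'E'
from h import *
n=np.load('pics/w_neck.npz');c=np.load('pics/w_cap.npz')
N=lambda x,y,z:ray(n,(215+x/2,20+y/2),z); C=lambda x,y,z:ray(c,(215+(x-400)/2,10+y/2),z)
rim=[N(108,188,.12),N(324,188,.12),N(216,75,.12),N(216,302,.12)]
print('diam',np.linalg.norm(rim[0]-rim[1]),np.linalg.norm(rim[2]-rim[3]))
mouth=np.mean(rim,0)
s=N(210,97,.12)-N(220,283,.12); ang=np.degrees(np.arctan2(s[1],s[0]))
smid=(N(210,97,.12)+N(220,283,.12))/2
b1,b2=C(606,117,.066),C(606,297,.066); bar=(b1+b2)/2
byaw=np.degrees(np.arctan2(*(b1-b2)[1::-1]))
disc=np.mean([C(507,206,.034),C(705,206,.034),C(606,101,.034),C(606,310,.034)],0)
print('mouth',mouth,smid,'slot',ang%180,'bar',bar,disc,byaw%180,np.linalg.norm(b1-b2))
np.savez('pics/est',mouth=mouth,slot=ang%180,bar=(bar+disc)/2,byaw=byaw%180)
E
python3 pick.py
python3 - <<'E'
from h import *
e=np.load('pics/est.npz'); b=e['bar'][:2]; y=np.radians(float(e['byaw'])+180)
robot.gripper_to(.05)
robot.move_ptp([*b,.11],down(y)); print(robot.read_contact_force())
print(robot.move_linear([*b,.049],max_speed=.06,contact_N=6))
robot.gripper_to(.0,squeeze=25); robot.hold(.3)
print(robot.read_tcp_pos(),robot.read_opening(),robot.read_grip_force(),robot.read_contact_force())
p=robot.read_tcp_pos(); robot.move_linear([p[0],p[1],.13],max_speed=.1)
print(robot.read_opening(),robot.read_contact_force(),robot.read_time())
E
```

```text
diam 0.06316476559217685 0.06366824099721302
mouth [0.5787053  0.13055605 0.12      ] [0.57922672 0.13004171 0.12      ] slot 158.38631077594158 bar [ 0.44362212 -0.07952378  0.066     ] [ 0.44292459 -0.07974752  0.034     ] 18.40088926256223 0.05118349606819122
[1.34518311 0.47885795 0.22176504]
False
[ 0.44321646 -0.07961807  0.04895555] 0.011788443246655945 24.999139308929443 [-1.40515964  0.77308164 -1.26019116]
0.011791105604942669 [-0.45253964 -0.34459196 -1.34661249] 8.4917
```

The cap is gripped at 11.8 mm opening, and the weight reads 1.3 N as expected. Next I'll carry it to the neck and go in with a guarded move.

```bash
cat > ins.py <<'E'
from h import *
e=np.load('pics/est.npz'); m=e['mouth'][:2]; y=np.radians(float(e['slot']))
Z=lambda depth:.120-depth+.049   # TCP z for foot depth below mouth
robot.move_ptp([.5,.03,.23],down(np.radians(175)))
robot.move_ptp([*m,Z(-.02)],down(y)); robot.hold(.5)
f0=np.array(robot.read_contact_force()); print(robot.read_tcp_pos(),f0)
for dep,c in [(.010,4),(.0145,6),(.02,9)]:
    r=robot.move_linear([*m,Z(dep)],max_speed=.03,contact_N=c); robot.hold(.3)
    print(dep,r,(.169-robot.read_tcp_pos()[2]),np.array(robot.read_contact_force())-f0,robot.read_torque())
    if r: break
print(robot.read_tcp_pos(),robot.read_time())
grab('scene','s1.png')
E
python3 ins.py
```

```text
[0.57872726 0.13026713 0.18933913] [-0.17508362 -0.25378728 -1.15644409]
0.01 False 0.009879955719080319 [ 0.57097467  0.30374845 -0.68850567] [ 0.00821255  0.02210522 -0.06012793]
0.0145 False 0.014344724780902707 [ 0.49978439 -0.22546934  1.33901955] [ 0.02728702 -0.22200961 -0.07161364]
0.02 False 0.01978991246270531 [0.33310869 0.40321466 4.20000651] [ 0.07884646 -0.2741319   0.05082733]
[0.57897498 0.13058716 0.14921009] 12.9583
```

```bash
cat > tw.py <<'E'
from h import *
e=np.load('pics/est.npz'); m=e['mouth'][:2]; y=float(e['slot'])
Z=lambda depth:.120-depth+.049
f0=np.array(robot.read_contact_force())
r=robot.move_linear([*m,Z(.0265)],max_speed=.02,contact_N=8); robot.hold(.3)
print(r,(.169-robot.read_tcp_pos()[2]),robot.read_contact_force(),robot.read_torque())
if r: raise SystemExit
for a in [15,30,45,53,57,60,62,64]:
    r=robot.move_linear([*m,Z(.0265)],frame=down(np.radians(y-a)),max_speed=.03,contact_N=15); robot.hold(.15)
    t=np.array(robot.read_torque()); R=Ro.from_rotvec(robot.read_tcp_rot()).as_matrix()
    print(a,r,'yaw',y-np.degrees(np.arctan2(R[1,0],R[0,0])),np.array(robot.read_contact_force()).round(2),t.round(3),robot.read_time())
    if r or abs(t[2])>.6: break
E
python3 tw.py
```

```text
False 0.02630034819157187 [-2.60998303e-01 -1.01043378e-03  5.39665172e+00] [-0.02617989 -0.11941033 -0.03253601]
15 False yaw 15.009803080663488 [0.41 0.17 5.77] [ 0.016 -0.087 -0.026] 14.3417
30 False yaw 30.00794791740404 [0.39 0.09 6.46] [ 0.034 -0.105 -0.023] 14.9
45 False yaw 45.0130600239189 [-0.2   0.    6.56] [ 0.026 -0.108  0.001] 15.4583
53 False yaw 53.01611608905195 [ 0.21 -0.24  6.79] [-0.016 -0.038 -0.019] 15.9
57 False yaw 56.973313948843185 [2.14 0.02 6.53] [ 0.021 -0.432 -0.036] 16.3
60 False yaw 59.861682240636554 [ 1.27 -0.28  6.12] [-0.047 -0.442  0.46 ] 16.7
62 False yaw 61.85375375463167 [ 2.52 -0.18  5.6 ] [ 0.017 -0.414  0.516] 17.1
64 False yaw 63.838484818523625 [2.41 0.13 6.2 ] [ 0.029 -0.335  0.587] 17.5
```

The twist torque built up at about 58–60°, so the cap is at the stop. Now I'll let it up while keeping the twist on.

```bash
cat > up.py <<'E'
from h import *
p=np.array(robot.read_tcp_pos())
for dep in [.024,.022,.0212]:
    r=robot.move_linear([p[0],p[1],.169-dep],max_speed=.02,contact_N=8); robot.hold(.3)
    print(dep,r,.169-robot.read_tcp_pos()[2],np.array(robot.read_contact_force()).round(2),np.array(robot.read_torque()).round(3))
    if r: break
E
python3 up.py
```

```text
0.024 True 0.025154782437513568 [-2.22 -1.11  3.28] [-0.126  0.492  0.602]
```

```bash
cat > up2.py <<'E'
from h import *
e=np.load('pics/est.npz'); m=e['mouth'][:2]; y=float(e['slot'])
def st(l,r):
    robot.hold(.25); print(l,r,round(.169-robot.read_tcp_pos()[2],4),np.array(robot.read_contact_force()).round(2),np.array(robot.read_torque()).round(3))
z=.169-.026
for a in [62.5,61.5]:
    st(a,robot.move_linear([*m,z],frame=down(np.radians(y-a)),max_speed=.02))
    if robot.read_torque()[2]<.25: break
for dep in [.025,.024,.023,.022,.0212]:
    r=robot.move_linear([*m,.169-dep],max_speed=.01,contact_N=10); st(dep,r)
    if r: break
E
python3 up2.py
```

```text
62.5 False 0.0252 [-0.2   0.03  7.63] [-0.037  0.164  0.467]
61.5 False 0.0252 [-0.78  1.34  7.04] [0.026 0.162 0.42 ]
0.025 False 0.025 [ 3.19  0.53 -0.43] [ 0.089 -0.879  0.406]
0.024 False 0.0243 [ 5.15  1.27 -4.26] [ 0.22  -1.298  0.426]
0.023 False 0.0234 [ 5.44  1.51 -4.6 ] [ 0.218 -1.334  0.348]
0.022 False 0.0225 [ 5.65  1.54 -4.44] [ 0.195 -1.407  0.399]
0.0212 False 0.0218 [ 5.94  1.18 -6.42] [ 0.229 -1.457  0.397]
```

Run:
```python
from h import *
d=grab('scene'); im=cv2.cvtColor(d['pixels'],cv2.COLOR_RGB2BGR)
cv2.imwrite('pics/s2.png',cv2.resize(im[130:280,310:510],None,fx=4,fy=4,interpolation=cv2.INTER_CUBIC))
print(robot.read_opening(),robot.read_tcp_pos(),robot.read_time())
m=np.load('pics/est.npz')['mouth']
for z in [.12,.127,.133]: print(z,(proj(d,[*m[:2],z])-[310,130])*4)
```

```text
0.012147667661637813 [0.5793219  0.13063695 0.14721632] 21.5667
0.12 [317.71802187 284.65610837]
0.127 [318.86993277 269.58260497]
0.133 [319.86628745 256.54465597]
```

View pics/s2.png

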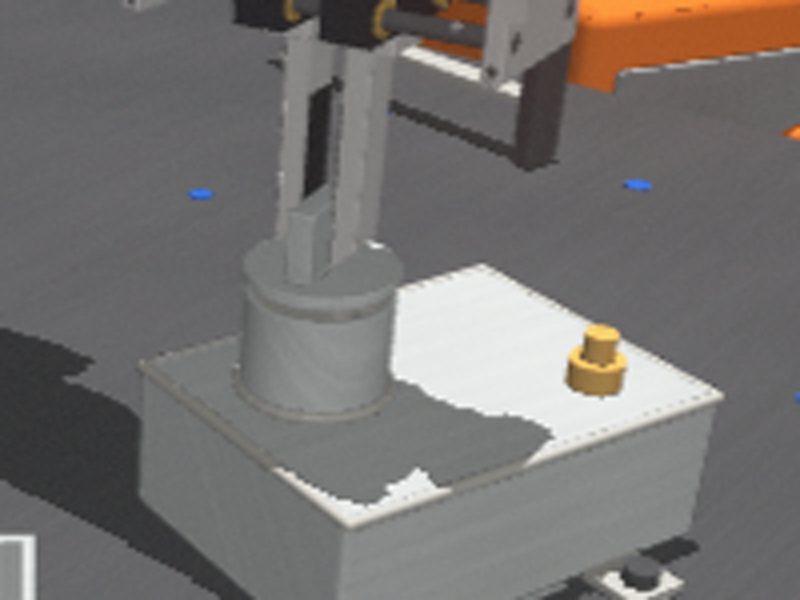

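The disc top looks to be at row ~268, z about 0.127, so the cap seems to still be low with the pads sliding on the bar under twist friction. I'll open the fingers to release the load. If the cap is at the stop, it should spring up.

Run:
```python
from h import *
robot.gripper_to(.03); robot.hold(.5)
print(robot.read_tcp_pos(),robot.read_contact_force(),robot.read_torque(),robot.read_time())
d=grab('scene'); im=cv2.cvtColor(d['pixels'],cv2.COLOR_RGB2BGR)
a=cv2.imread('pics/s2.png')
n=cv2.resize(im[130:280,310:510],None,fx=4,fy=4,interpolation=cv2.INTER_CUBIC)
cv2.imwrite('pics/s3.png',np.hstack([a[100:440,180:480],n[100:440,180:480]]))
```

```text
[0.57869617 0.13052194 0.14780112] [0.00647456 0.85784412 0.50042543] [-0.06883631  0.06083756  0.00427843] 22.5667
```

View pics/s3.png

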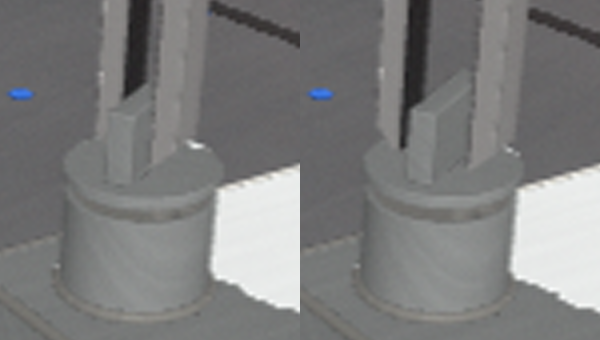

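Run:
```python
from h import *
d=grab('scene'); m=np.load('pics/est.npz')['mouth']
P=lambda X:(proj(d,X)-[310,130])*4-[180,100]
th=np.linspace(0,2*np.pi,180)
def ell(r,z): 
    q=np.array([P([m[0]+r*np.cos(t),m[1]+r*np.sin(t),z]) for t in th]); return 'x %.0f-%.0f y %.0f-%.0f'%(q[:,0].min(),q[:,0].max(),q[:,1].min(),q[:,1].max())
print('rim',ell(.032,.12),'neck base',ell(.032,.075))
for n,f in [('low27',.093),('lock21',.099)]:
    print(n,'disc bot',ell(.0335,f+.028),'top',ell(.0335,f+.034))
    y=np.radians(98.4)
    for s in(1,-1):
      for z in (.034,.066): print(s,z,P([m[0]+s*.026*np.cos(y),m[1]+s*.026*np.sin(y),f+z]).round())
g=cv2.cvtColor(d['pixels'],cv2.COLOR_RGB2GRAY); v=cv2.resize(g[130:280,310:510],None,fx=4,fy=4,interpolation=cv2.INTER_CUBIC)[100:440,180:480]
print([(r,int(v[r,130:150].mean())) for r in range(170,335,4)])
```

```text
rim x 61-215 y 153-219 neck base x 57-205 y 244-315
low27 disc bot x 58-219 y 149-219 top x 59-220 y 137-205
1 0.034 [167. 148.]
1 0.066 [173.  78.]
-1 0.034 [109. 192.]
-1 0.066 [114. 120.]
lock21 disc bot x 59-220 y 137-205 top x 59-222 y 124-192
1 0.034 [168. 135.]
1 0.066 [174.  65.]
-1 0.034 [110. 179.]
-1 0.066 [115. 106.]
[(170, 117), (174, 118), (178, 120), (182, 122), (186, 121), (190, 120), (194, 123), (198, 148), (202, 145), (206, 138), (210, 112), (214, 110), (218, 111), (222, 121), (226, 143), (230, 141), (234, 143), (238, 143), (242, 144), (246, 144), (250, 143), (254, 142), (258, 141), (262, 141), (266, 141), (270, 142), (274, 143), (278, 143), (282, 141), (286, 142), (290, 142), (294, 143), (298, 145), (302, 146), (306, 145), (310, 141), (314, 129), (318, 144), (322, 127), (326, 120), (330, 119), (334, 119)]
```

The grey levels show a dark gap between disc and rim (rows 208–222, about 7 mm). That matches the prediction for a locked cap at 21 mm depth, allowing for a common 3 px offset, so the cap had already risen into its notches. I'll retreat and verify the angle and level.

Run:
```python
from h import *
p=np.array(robot.read_tcp_pos()); m=np.load('pics/est.npz')['mouth']
robot.gripper_to(.05)
robot.move_linear([p[0],p[1],.24],max_speed=.08)
y=np.radians(98.4); o=m[:2]-.084*np.array([np.cos(y),np.sin(y)])
robot.move_ptp([*o,.25],down(y)); robot.hold(.3)
w=grab('wrist'); s=grab('scene')
W=cv2.cvtColor(w['pixels'],cv2.COLOR_RGB2BGR);S=cv2.cvtColor(s['pixels'],cv2.COLOR_RGB2BGR)
u=proj(w,[*m[:2],.165]).round().astype(int); print(u,robot.read_time())
a=W[max(u[1]-90,0):u[1]+90,u[0]-90:u[0]+90]
b=S[170:245,350:425]
cv2.imwrite('pics/end.png',np.hstack([cv2.resize(a,(400,400)),cv2.resize(b,(400,400),interpolation=cv2.INTER_CUBIC)]))
```

```text
[319 118] 25.325
```

View pics/end.png

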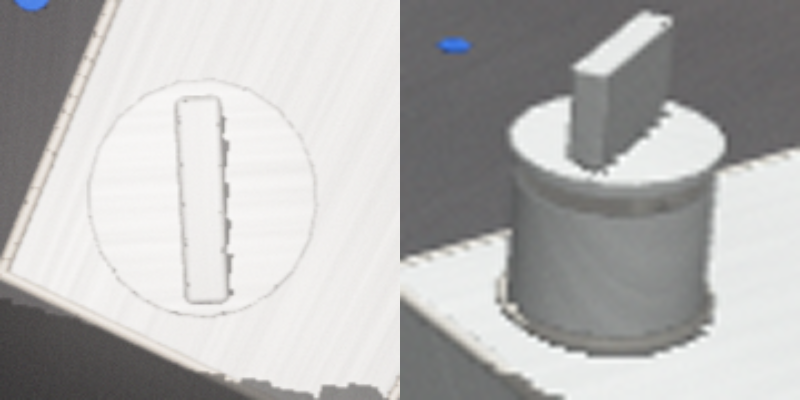

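The left crop shows the bar upright on the disc, centred near (202,200) and within 3° of the expected stop angle. The right crop shows the disc level, with an even gap above the neck, and the gripper is clear. I'm handing in.

```bash
python3 -c "
from bench import robot
print(robot.close_job())"
```

```text
the job is handed in; nothing more can be done
None
```

The cap looks locked and level on the neck, with a gap of about 7 mm under its disc as expected at the lock depth; I let go, left the other things alone, and handed the job in at about 25 s (result not shown to me).

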